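# Key the crock lid and press it home

### The job

Close the blue storage crock: with a fingertip against the bar on its wooden lid, turn the lid until its notch stands over the pin at the red boss on the crock's rim, then press the lid straight down until it is fully home and flat on the rim. Only push and press: do not pinch the bar between the fingers or lift the lid, and leave the other things on the worktop where they are.

Things in the scene. Friction and masses are not known exactly. Their poses are not given: they have to be found in the camera images.
- crock: Round blue stoneware crock, fixed, 128 mm across, flat rim 75 mm above the worktop. Origin: centre of its underside; z up; x points to the pin and to the red boss, 18 mm wide, which stands out to 80 mm from the axis just below rim height and shows from outside where the pin is (the lid covers the pin). A post in its middle, hidden by the lid, keeps the lid central with 1.2 mm play.
- pin (a point): Top of the round-headed brass pin, 9 mm thick, that stands 6.5 mm above the crock's rim, 54 mm from the crock's axis. Pressed down out of line, the lid lands on the pin and tips.
- lid: Loose wooden disc lid, 120 mm across, 9 mm thick, 0.14 to 0.24 kg; origin: centre of the disc's underside; x points to its one notch (a red dot either side of it); z up. A 22 mm plug below it turns on a post in the crock. At the start it stands level on a stiff seal, origin 83 mm above the worktop, clear of the pin, 1 to 3.14 rad from the keyed position, either way; home, origin 75 mm above the worktop.
- notch (a point): Middle of the lid's notch, 54 mm from the lid's centre along its x, level with the disc's underside. The notch is open outwards, from 46 to 60 mm from the centre, and 15.5 mm wide here: 3 mm of play either side of the pin. The raised lid turns either way with a few newtons at the bar and stays where it is left.
- bar_top (a point): Middle of the top edge of the upright bar on the lid, on the lid's axis, 29 mm above the disc's underside: the place to press. The bar runs along the lid's x: 94 mm long, 12 mm wide, 20 mm above the disc's upper face; its top 3 mm is a bare steel core 6 mm wide. Pressed with about 6 to 10 N the seal gives way by 8 mm and stays down.
- bar_left: Rubber cheek on the +y side of the lid's bar, 90 mm long, its outer face 6 mm from the bar's middle plane, reaching 17 mm above the disc's upper face. Origin and axes are the lid's.
- bar_right: The same on the -y side of the bar. Touching both cheeks at once counts as pinching.
- bowl_stack_3: Bystander, loose: stack of white bowls with green bands, 150 mm wide, 117 mm tall. Origin at the centre of its underside.
- mug_1: Bystander, loose: white mug with blue dots, 77 mm wide (115 with handle), 89 mm tall. Origin at the centre of its underside.
- pepper_mill: Bystander, loose: wooden pepper mill, 58 mm wide, 170 mm tall. Origin at the centre of its underside.
- salt_shaker: Bystander, loose: glass salt shaker with metal top, 44 mm wide, 90 mm tall. Origin at the centre of its underside.
- lemon_b: Bystander, loose: yellow lemon, 80 x 53 mm, 51 mm tall. Origin at the centre of its underside.
- lime: Bystander, loose: green lime, 56 x 46 mm, 43 mm tall. Origin at the centre of its underside.
- jigger: Bystander, loose: steel double measure, 46 mm wide, 84 mm tall. Origin at the centre of its underside.
- bar_spoon: Bystander, loose: steel spoon, 191 mm long, 16 mm high. Origin at the centre of its underside.
Things that resemble listed ones, but are neither listed nor needed, are in the scene too. There is more than one size of the lid; the one meant has the size given above.

How it is judged:
By the outcome, as a careful person would: the job done as asked, in the order asked, and still so for the second after the job is handed in, with the robot touching nothing.
It also fails if it takes over 64 s, if anything falls off the work surface, if the arm or the gripper's body presses on something with over 40 N, if the wrist force passes 120 N, or if a joint passes its speed limit or range.

### The arm

A 6-joint arm with a two-finger parallel gripper is mounted at the origin on a cart in front of the work surface, level with it; the furniture and walls round the work are solid. World frame = base frame: x ahead of the robot, y to its left, z up, the work surface at z = 0. Lengths are in m, angles in rad, forces in N, time in s.
With the tool pointing down it reaches from about 0.35 to 0.775 m from the base axis. Payload 7.3 kg.
Tool frame: the origin (TCP) lies at the very end of the fingers, on their centre line; the grasp point (between the pads) lies 19 mm behind it; z points along the fingers, y is the direction in which the jaws open and shut (so a half turn about z gives the same grasp; the last joint's range is limited). The gripper opens to 92 mm and grips with 3 to 60 N. Pads are 19 mm wide; open, the fingers measure 130 mm over their backs; the gripper's body (75 mm by 190 mm) begins 47 mm behind the grasp point.
Start: joints at [-1.401, 0.342, 1.524, -0, 1.275, -0.146], TCP at [0.163, -0.499, 0.227] pointing down, gripper open.
Joint ranges: [-2.53, 2.53], [-0.77, 2.02], [0.04, 2.7], [-1, 4.14], [0.28, 2.66], [-3.11, 3.11]. Speed limits (rad/s): [2.57, 2.57, 3.14, 3.14, 3.14, 3.14].

### API

Orientations are given as [roll, pitch, yaw] about the fixed x, y, z axes, in that order (R = Rz(yaw) Ry(pitch) Rx(roll)).
In Python, from cell import monitor, eyes, order gives the robot as it stands. The module is installed in compiled form; this text tells all that it offers.
- The arm moves only by the tool carry_out, never from a script. Its argument "targets" is a list of rows, each a list of 2 entries, a list of its own where there are three numbers: the shift along the tool's x, y, z in m, then the turn about the tool's z in rad. In form: [[[dx, dy, dz], twist], ...]. A call has 1 to 10 rows; each row shifts and turns the pose as measured when the row begins, along the tool's axes as they then stand; what a row does not reach is not made up. A row lasts 1/8 s, in which the tool goes at most 62.5 mm and 10.7 degrees, less where a joint would pass 70% of its speed; a pose out of reach is approached as far as the arm can. A call is refused whole if a number of a shift passes 0.0625 or a number of a turn 0.188, either way. A call with a gripper value outside its range is refused whole. "fingers" is the closure, from 0 (fully open) to 1 (shut), set as the call begins (left out, the last holds). The fingers move at their own pace and stop on an object; "grip_force" is the grip in N (left out, the last holds). Time passes only in rows, so rows that do not move let the fingers close. It gives the time, the measured TCP pose, the force and the opening at its end, in the units of the state.
- monitor.observe(): the state, without advancing time (a new reading comes with each control period).
- eyes.read_camera(name): name is "scene" or "side" or "wrist"; returns the picture (384x512x3 uint8, red, green, blue); there is no depth.
- eyes.camera_info(name): a dict with "K" (3x3 intrinsics, pixels), "rvec" (rotation vector, rad) and "tvec" (3), from world to camera coordinates, as OpenCV has them. Camera axes: x right, y down, z forward; pixel columns grow to the right and rows downward; lengths in m; the calibration is good to about 2 mm. A picture is of the moment at which its call begins: read the wrist's pose just before it. camera_info takes no time and is no camera call; for the wrist camera it gives the pose at the moment of the call.
- order.hand_in(): hands the job in, once; it reports no verdict.
The state is a dict: "time": time; "qpos": joint angles; "qvel": joint speeds; "joint_efforts": joint torques, N m; "tool_pos": TCP position; "tool_rot": TCP orientation; "contact_force": force on the tool from outside, world axes, zero at the start; "torque": the same for the moment, N m; "opening": finger opening in m.
Only numpy, scipy, OpenCV 4.12 (cv2) and the standard library are available. Lean on these libraries where they do the work, as an engineer would, in place of code of your own. Each camera call takes 0.05 s, during which the arm holds its last target.

## Working session

There is one attempt and no reset: what is moved stays moved. The work goes in short steps, Python scripts to look and compute and a tool call to move; the robot and the scene stay as the last step left them, time stands still between calls to the robot, and variables do not carry over. Pictures are saved under pics/ and viewed, and the job is handed in when it is done.

Besides the shell and the picture viewer there is one more tool, called as name([rows], argument=value, ...), one row to a line, values as JSON. carry_out: Moves the arm, as the interface text tells. Its arguments: {"type":"object","properties":{"targets":{"type":"array","items":{"type":"array"}},"fingers":{"type":"number"},"grip_force":{"type":"number"}},"required":["targets"]}

```bash
mkdir -p pics; python3 - <<'E'
from cell import monitor, eyes, order
import cv2
s=monitor.observe()
for k,v in s.items(): print(k,v)
for n in ["scene","side","wrist"]:
    i=eyes.camera_info(n); print(n,i)
    cv2.imwrite(f"pics/{n}0.png",cv2.cvtColor(eyes.read_camera(n),cv2.COLOR_RGB2BGR))
E
```

```text
time 0.0
qpos [-1.40094690e+00  3.42738148e-01  1.52501078e+00 -3.82831647e-05
  1.27540383e+00 -1.45994425e-01]
qvel [-0.00049369 -0.00025679 -0.00093956 -0.00132091 -0.00053863  0.00019574]
joint_efforts [-2.32031991e-03 -4.31238198e+01 -2.44221103e+01  7.15794484e-02
  5.61091723e-02 -1.27075969e-04]
tool_pos [ 0.16301786 -0.49862013  0.22603914]
tool_rot [-3.14004382e+00 -1.90739824e-04  3.15854874e-01]
contact_force [-0.49282907 -0.31879437  0.09584954]
torque [-0.0338375   0.01391794  0.003314  ]
opening 0.09161961830029489
scene {'K': array([[441.16069743,   0.        , 262.04005079],
       [  0.        , 441.16069743, 191.46723609],
       [  0.        ,   0.        ,   1.        ]]), 'rvec': array([ 1.84357148, -0.86923783,  0.56520496]), 'tvec': array([-0.14944009,  0.29899686,  0.99643872])}
side {'K': array([[375.99135274,   0.        , 254.96386193],
       [  0.        , 375.99135274, 186.78419207],
       [  0.        ,   0.        ,   1.        ]]), 'rvec': array([ 1.76227612, -1.67422337,  0.76301847]), 'tvec': array([0.22078561, 0.43333305, 1.27619695])}
wrist {'K': array([[273.83476751,   0.        , 256.03682335],
       [  0.        , 273.83476751, 192.10621468],
       [  0.        ,   0.        ,   1.        ]]), 'rvec': array([-2.32514166,  1.68979432,  0.2699738 ]), 'tvec': array([-0.52341345, -0.03818978,  0.39205566])}
```

View pics/scene0.png

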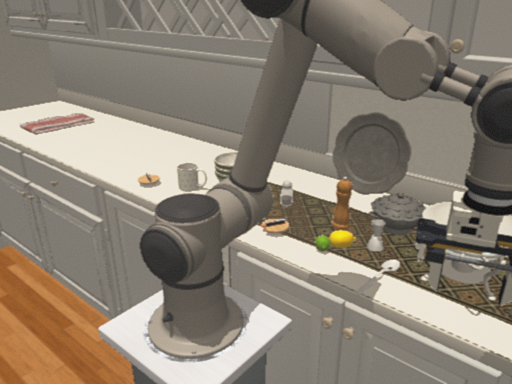

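View pics/side0.png

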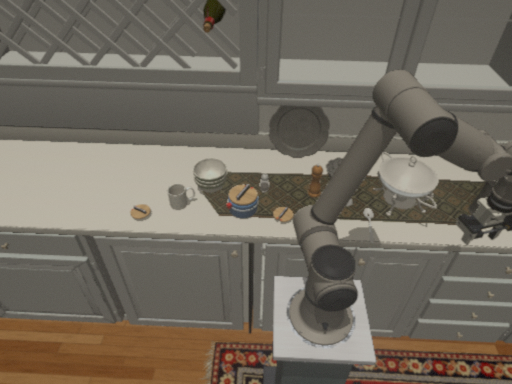

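View pics/wrist0.png

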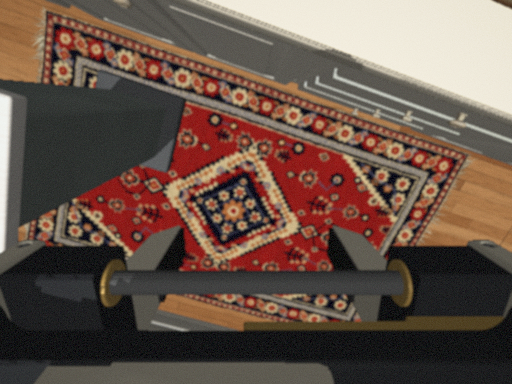

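The side view shows the blue crock at about (243,200), with the red boss near (229,204). Next I'll zoom in and locate it.

```bash
cat > h.py <<'E'
from cell import monitor, eyes, order
import cv2, numpy as np
def cam(n):
    i=eyes.camera_info(n); return i["K"],cv2.Rodrigues(i["rvec"])[0],np.array(i["tvec"]).reshape(3)
def ray(c,u,v,z):
    K,R,t=c; d=R.T@np.linalg.inv(K)@np.array([u,v,1.]); o=-R.T@t
    return o+d*(z-o[2])/d[2]
def proj(c,P):
    K,R,t=c; p=(np.atleast_2d(P)@R.T+t)@K.T; return p[:,:2]/p[:,2:]
def snap(n,name):
    s=monitor.observe(); c=cam(n); im=cv2.cvtColor(eyes.read_camera(n),cv2.COLOR_RGB2BGR)
    cv2.imwrite(f"pics/{name}.png",im); return s,c,im
E
python3 - <<'E'
from h import *
c=cam("side"); print(-c[1].T@c[2])
im=cv2.imread("pics/side0.png")
cr=im[150:250,120:300]; cv2.imwrite("pics/s0z.png",cv2.resize(cr,None,fx=4.4,fy=4.4,interpolation=cv2.INTER_CUBIC))
print("lid",ray(c,242.5,194,.092)); print("small",ray(c,141,211,.05),ray(c,284,214,.05))
E
```

```text
[-0.67538825  0.2028063   1.16958231]
lid [0.48603079 0.29718483 0.092     ]
small [0.40292379 0.71457537 0.05      ] [0.41948279 0.12044192 0.05      ]
```

View pics/s0z.png

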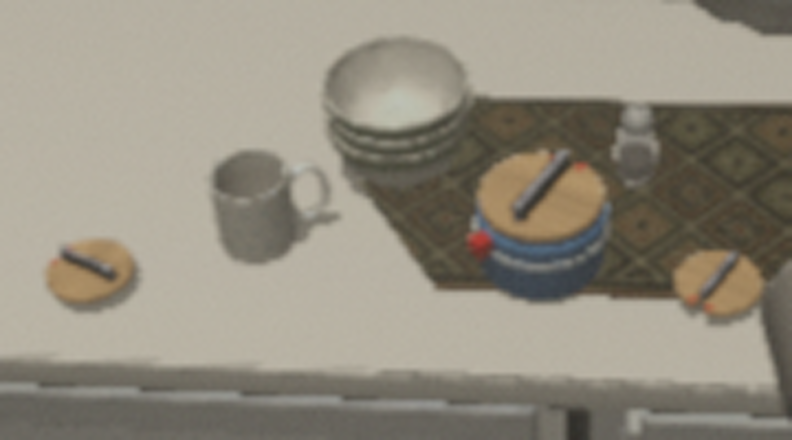

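```bash
python3 - <<'E'
from h import *
c=cam("side")
f=lambda u,v,z: ray(c,120+u/4.4,150+v/4.4,z)
a=f(520,210,.112);b=f(565,153,.112);print("bar",a,b,np.linalg.norm(a-b),(a+b)/2,np.degrees(np.arctan2(*(b-a)[1::-1])))
bo=f(478,243,.068);print("boss",bo)
C=(a+b)/2; d=bo-C; print(np.linalg.norm(d[:2]),np.degrees(np.arctan2(d[1],d[0])))
w=cam("wrist"); s=monitor.observe(); p=-w[1].T@w[2]
import math
y=s["tool_rot"][2]; ex=np.array([math.cos(y),math.sin(y),0]);ey=np.array([math.sin(y),-math.cos(y),0])
d=p-s["tool_pos"]; print("cam in tool",d@ex,d@ey,-d[2]); print("view dir",w[1][2], "tool:",w[1][2]@ex,w[1][2]@ey,-w[1][2][2])
for n,u,v,z in [("mill",316,192,0),("salt",265,190,0),("bowl",210,185,.03),("mug",178,207,0)]: print(n,ray(c,u,v,z))
E
```

```text
bar [0.44103027 0.31148227 0.112     ] [0.52361642 0.27444045 0.112     ] 0.0905128119150929 [0.48232334 0.29296136 0.112     ] -24.15735217327287
boss [0.43972301 0.35211836 0.068     ]
0.07289951136320018 125.75854538782998
cam in tool 0.08432267148616479 -0.0008093367491843343 -0.15799625975549422
view dir [-0.29559944 -0.09536818 -0.95053978] tool: -0.3106006479796204 -0.001164333843609201 0.950539784439
mill [ 0.61852755 -0.03264946  0.        ]
salt [0.61850514 0.20306707 0.        ]
bowl [0.60467326 0.45528064 0.03      ]
mug [0.48468316 0.58238619 0.        ]
```

carry_out([
  [[0.048,-0.03,-0.02],0],
  [[0.048,-0.03,-0.02],0],
  [[0.048,-0.03,-0.02],0],
  [[0.048,-0.03,-0.02],0],
  [[0.048,-0.03,-0.01],0],
  [[0.048,-0.03,0],0],
  [[0.048,-0.03,0],0],
  [[0.048,-0.03,0],0],
], fingers=1, grip_force=20)

```text
time: 1.15
tool_pos: [0.4604, -0.1439, 0.3184]
tool_rot: [-3.138, -0.002, 0.307]
contact_force: [0.6, -1.6, 0.2]
opening: 0.0167
```

carry_out([
  [[0.01,-0.052,0],0],
  [[0.01,-0.052,0],0],
  [[0.01,-0.052,0],0],
  [[0.01,-0.052,0],0],
  [[0.01,-0.052,0],0],
  [[0.01,-0.052,0],0],
  [[0.01,-0.052,0],0],
  [[0.01,-0.052,0],0],
  [[0,0,0],0],
])

```text
time: 2.28
tool_pos: [0.4076, 0.2934, 0.3174]
tool_rot: [-3.136, 0.002, 0.313]
contact_force: [0.5, -0.8, -1.3]
opening: 0.0006
```

```bash
python3 - <<'E'
from h import *
s,c,im=snap("wrist","w1"); print(s["time"],s["tool_pos"],s["tool_rot"],s["qpos"],s["opening"],s["qvel"].max() if hasattr(s["qvel"],"max") else 0)
E
```

```text
2.275 [0.40755507 0.29337814 0.31735815] [-3.13594522e+00  1.56257071e-03  3.12564127e-01] [0.46745842 0.24341555 1.41287366 0.00584189 1.48597748 1.72519816] 0.0005546001463496412 0.02142372304395221
```

View pics/w1.png

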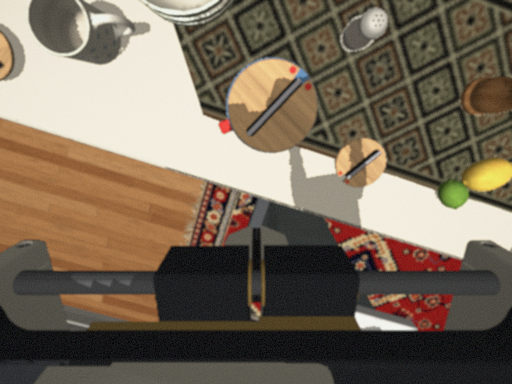

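The lid is seen at about (272,105), the boss at (225,127), and the red dots at (293,70) and (308,87) with the notch between them.

```bash
cat >> h.py <<'E'
def lidmeas(im,c,u0,v0,r,zl=.083,side=True):
    hsv=cv2.cvtColor(im,cv2.COLOR_BGR2HSV)
    red=(((hsv[...,0]<6)|(hsv[...,0]>172))&(hsv[...,1]>150)&(hsv[...,2]>70)).astype(np.uint8)
    m=np.zeros_like(red); cv2.circle(m,(int(u0),int(v0)),int(r),1,-1); red*=m
    n,l,st,ce=cv2.connectedComponentsWithStats(red)
    return [(st[i,4],tuple(ce[i].round(1)),ray(c,*ce[i],zl+.009).round(4)) for i in range(1,n) if st[i,4]>3]
E
python3 - <<'E'
from h import *
im=cv2.imread("pics/w1.png"); c=cam("wrist")
for b in lidmeas(im,c,272,105,75): print(b)
cv2.imwrite("pics/w1z.png",cv2.resize(im[40:170,200:350],None,fx=4.6,fy=4.6,interpolation=cv2.INTER_CUBIC))
# disc fit
hsv=cv2.cvtColor(im,cv2.COLOR_BGR2HSV)
wood=((hsv[...,0]>8)&(hsv[...,0]<22)&(hsv[...,1]>70)&(hsv[...,2]>90)).astype(np.uint8)
m=np.zeros_like(wood); cv2.circle(m,(272,105),53,1,-1); wood=cv2.morphologyEx(wood*m,cv2.MORPH_CLOSE,np.ones((7,7)))
cs,_=cv2.findContours(wood,cv2.RETR_EXTERNAL,cv2.CHAIN_APPROX_NONE); k=max(cs,key=cv2.contourArea)
P=np.array([ray(c,*p[0],.092)[:2] for p in cv2.convexHull(k)])
A=np.c_[2*P,np.ones(len(P))]; x=np.linalg.lstsq(A,(P**2).sum(1),rcond=None)[0]
print("centre",x[:2],"r",np.sqrt(x[2]+x[:2]@x[:2]))
E
```

```text
(np.int32(28), (np.float64(292.5), np.float64(69.4)), array([0.5401, 0.287 , 0.092 ]))
(np.int32(26), (np.float64(307.8), np.float64(86.4)), array([0.527 , 0.2609, 0.092 ]))
(np.int32(106), (np.float64(224.9), np.float64(125.8)), array([0.4456, 0.3505, 0.092 ]))
centre [0.48793634 0.29550696] r 0.06366247210109648
```

View pics/w1z.png

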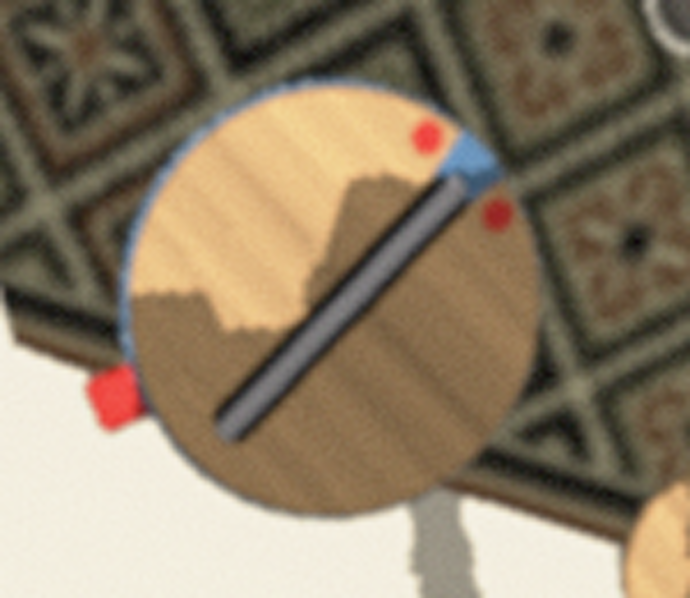

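```bash
python3 - <<'E'
from h import *
c=cam("wrist"); z=lambda u,v:(200+u/4.6,40+v/4.6)
a=ray(c,*z(230,425),.112); b=ray(c,*z(456,183),.112)
C=(a+b)/2; print("bar",a,b,np.linalg.norm(a-b),"C",C,np.degrees(np.arctan2(b[1]-a[1],b[0]-a[0])))
C2=np.array([.4879,.2955,0])
for zz in(.06,.07,.075):
  bo=ray(c,*z(112,398),zz)
  for cc in (C,C2):
    d=bo-cc; print(zz,bo,np.hypot(*d[:2]),np.degrees(np.arctan2(d[1],d[0])))
E
```

```text
bar [0.44976971 0.31547036 0.112     ] [0.52883133 0.27683259 0.112     ] 0.08799782351371489 C [0.48930052 0.29615148 0.112     ] -26.044967790573214
0.06 [0.44081797 0.35383093 0.06      ] 0.07534902924195878 130.0487793066276
0.06 [0.44081797 0.35383093 0.06      ] 0.07496141926673525 128.9088668354037
0.07 [0.44196443 0.35296656 0.07      ] 0.07395038346792394 129.7997245696302
0.07 [0.44196443 0.35296656 0.07      ] 0.07356957551137386 128.63689176531585
0.075 [0.44253766 0.35253438 0.075     ] 0.07325159956693643 129.671631877408
0.075 [0.44253766 0.35253438 0.075     ] 0.07287429308426982 128.49700992163278
```

carry_out([
  [[0.04,0.0335,0],0],
  [[0.04,0.0335,0],0],
  [[0,0,0.03],-0.16],
  [[0,0,0.03],-0.16],
  [[0,0,0.03],-0.16],
  [[0,0,0.02],-0.16],
  [[0,0,0.02],-0.16],
  [[0,0,0],0],
])

```text
time: 3.32
tool_pos: [0.5089, 0.2402, 0.1828]
tool_rot: [-3.137, 0.002, 1.124]
contact_force: [0.3, -0.1, 1.0]
opening: 0.0005
```

```bash
cat >> h.py <<'E'
C0=np.array([.4885,.2957])
def rel(s):
    y=s["tool_rot"][2]; ex=np.array([np.cos(y),np.sin(y)]);ey=np.array([np.sin(y),-np.cos(y)])
    d=np.array(s["tool_pos"][:2])-C0
    return ex,ey,d@ex,d@ey
E
python3 - <<'E'
from h import *
s,c,im=snap("wrist","w2"); print(s["time"],s["tool_pos"],s["tool_rot"],s["qpos"],rel(s)[2:],s["contact_force"])
E
```

```text
3.325 [0.50894509 0.24019284 0.18277395] [-3.13745650e+00  1.52616351e-03  1.12373277e+00] [0.30380143 0.45007134 1.48248526 0.0018215  1.2131018  0.75022694] (np.float64(-0.041213132819203545), np.float64(0.04243259263997949)) [ 0.27592006 -0.12503086  0.96862394]
```

View pics/w2.png

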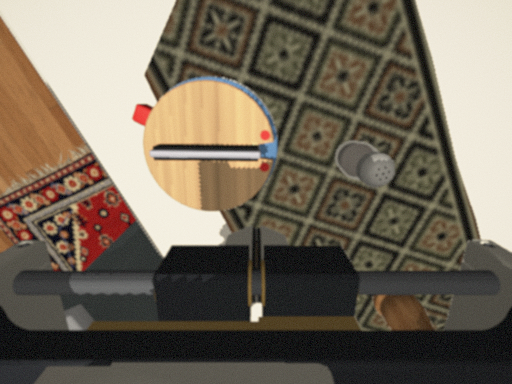

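```bash
python3 - <<'E'
from h import *
im=cv2.imread("pics/w2.png"); c=cam("wrist")
cv2.imwrite("pics/w2z.png",cv2.resize(im[65:220,125:285],None,fx=4.5,fy=3.8*4.5/3.8*0.85,interpolation=cv2.INTER_CUBIC) if 0 else cv2.resize(im[65:215,125:285],None,fx=4,fy=4,interpolation=cv2.INTER_CUBIC))
bl=lidmeas(im,c,210,140,85)
for b in bl: print(b)
E
```

```text
(np.int32(242), (np.float64(141.5), np.float64(113.4)), array([0.4511, 0.3533, 0.092 ]))
(np.int32(60), (np.float64(264.8), np.float64(134.8)), array([0.5407, 0.2894, 0.092 ]))
(np.int32(54), (np.float64(264.1), np.float64(166.7)), array([0.5277, 0.2631, 0.092 ]))
```

View pics/w2z.png

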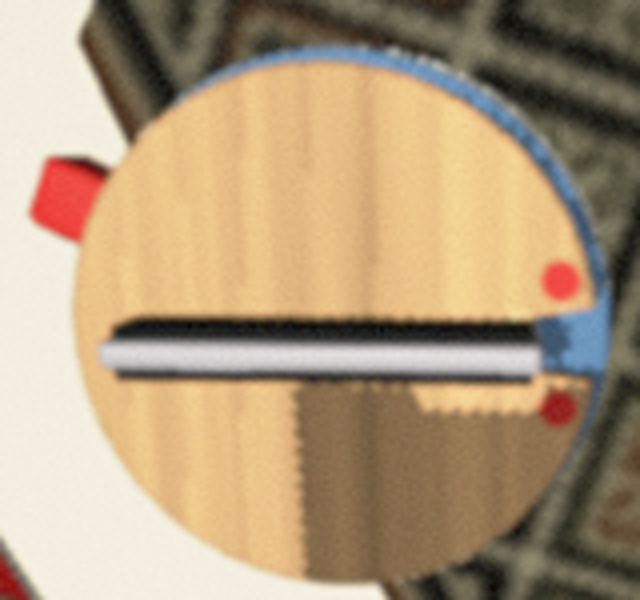

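```bash
python3 - <<'E'
from h import *
c=cam("wrist"); z=lambda u,v:(125+u/4-.4,65+v/4-.4)
a=ray(c,*z(102,355),.112); b=ray(c,*z(540,360),.112)
C=(a+b)/2; print("bar",np.linalg.norm(a-b),"C",C,np.degrees(np.arctan2(b[1]-a[1],b[0]-a[0])))
im=cv2.imread("pics/w2.png");hsv=cv2.cvtColor(im,cv2.COLOR_BGR2HSV)
P=[]
import math
for t in np.arange(0,360,4):
    for cc in [C]:
        pass
# disc top circle from zoom points
pts=[(75,300),(110,190),(330,60),(450,85),(350,583),(200,540),(560,500)]
P=np.array([ray(c,*z(*p),.092)[:2] for p in pts])
A=np.c_[2*P,np.ones(len(P))]; x=np.linalg.lstsq(A,(P**2).sum(1),rcond=None)[0]
print("centre",x[:2],"r",np.sqrt(x[2]+x[:2]@x[:2]))
for zz in(.065,.07):
  bo=ray(c,*z(42,186),zz)
  for cc in (C[:2],x[:2]):
    d=bo[:2]-cc; print(zz,bo,np.hypot(*d[:2]),np.degrees(np.arctan2(d[1],d[0])))
E
```

```text
bar 0.09256631560447709 C [0.48874714 0.29924224 0.112     ] -26.449243940444404
centre [0.49055112 0.29797297] r 0.060687626218886175
0.065 [0.43640262 0.36170681 0.065     ] 0.0814970585587406 129.96258693106873
0.065 [0.43640262 0.36170681 0.065     ] 0.08363050995385914 130.35135113268876
0.07 [0.43838535 0.36090553 0.07      ] 0.07961577068786102 129.23927934204357
0.07 [0.43838535 0.36090553 0.07      ] 0.08174212429623165 129.65585423234734
```

```bash
sed -i 's/C0=.*/C0=np.array([.4895,.2985])/' h.py
```

carry_out([
  [[0.008,-0.01,0.03],0],
  [[0,0,0.03],0],
  [[0,0,0.017],0.01],
  [[0,0,0.004],0],
  [[0,0,0],0],
])

```text
time: 4.0
tool_pos: [0.5091, 0.2512, 0.1081]
tool_rot: [3.135, -0.008, 1.094]
contact_force: [-0.4, -0.4, -0.4]
opening: 0.0002
```

```bash
python3 - <<'E'
from h import *
s,c,im=snap("wrist","w3"); print(s["time"],s["tool_pos"],s["tool_rot"],rel(s)[2:],s["contact_force"])
E
```

```text
4.0 [0.50905096 0.25119387 0.10806184] [ 3.13491068 -0.00845957  1.09413251] (np.float64(-0.033062617880916946), np.float64(0.03907650038420026)) [-0.36607073 -0.39628738 -0.44861272]
```

View pics/w3.png

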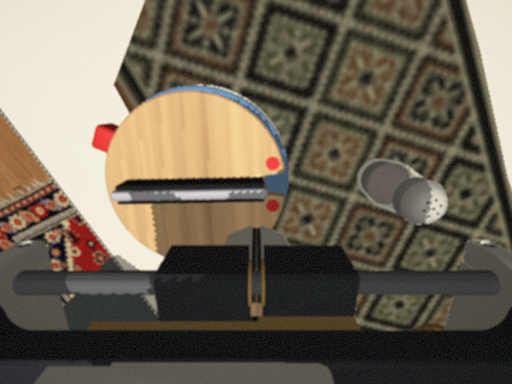

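carry_out([
  [[0,-0.006,0.008],-0.015],
  [[0.006,0,0.001],0],
  [[0.005,0,0],0],
  [[0.004,0,0],0],
  [[0.003,0,0],0],
])

```text
time: 4.68
tool_pos: [0.513, 0.2714, 0.1008]
tool_rot: [3.132, -0.01, 1.11]
contact_force: [-0.1, -4.6, 1.8]
opening: 0.0004
```

```bash
cat > st.py <<'E'
from h import *
s=monitor.observe(); r=rel(s); f=s["contact_force"]
print("t%.2f"%s["time"],np.round(s["tool_pos"],4),np.round(s["tool_rot"],4),"x%.4f y%.4f"%r[2:],"F",np.round([f[:2]@r[0],f[:2]@r[1],f[2]],2),"yaw-90 deg %.1f"%(np.degrees(s["tool_rot"][2])-90))
E
python3 st.py
```

```text
t4.67 [0.513  0.2714 0.1008] [ 3.1319 -0.01    1.1099] x-0.0139 y0.0331 F [-4.14  1.96  1.77] yaw-90 deg -26.4
```

carry_out([
  [[0.004,0.0015,0.001],-0.12],
  [[0.004,0.0015,0.001],-0.12],
  [[0.004,0.0015,0],-0.12],
  [[0.004,0.0015,0],-0.12],
])

```text
time: 5.18
tool_pos: [0.5229, 0.2835, 0.0993]
tool_rot: [3.131, -0.0, 1.605]
contact_force: [-0.3, -1.0, -0.1]
opening: 0.0005
```

```bash
python3 st.py
```

```text
t5.17 [0.5229 0.2835 0.0993] [ 3.1307e+00 -2.0000e-04  1.6047e+00] x-0.0161 y0.0329 F [-0.97 -0.32 -0.11] yaw-90 deg 1.9
```

carry_out([
  [[0.005,0.0017,0],-0.12],
  [[0.0042,0.0016,0],-0.12],
  [[0.0042,0.0016,0],-0.12],
  [[0.0042,0.0016,0],-0.12],
  [[0.0042,0.0016,0],-0.12],
  [[0.0042,0.0016,0],-0.12],
])

```text
time: 5.92
tool_pos: [0.5243, 0.3108, 0.0992]
tool_rot: [3.135, 0.008, 2.348]
contact_force: [0.2, -1.4, 0.4]
opening: 0.0004
```

```bash
python3 st.py
```

```text
t5.92 [0.5243 0.3108 0.0992] [3.1353 0.0083 2.3485] x-0.0157 y0.0335 F [-1.1  -0.81  0.45] yaw-90 deg 44.6
```

carry_out([
  [[0.0045,0.0016,0],-0.12],
  [[0.0042,0.0016,0],-0.12],
  [[0.0042,0.0016,0],-0.12],
  [[0.0042,0.0015,0],-0.12],
  [[0.0042,0.0015,0],-0.12],
  [[0.0042,0.0015,0],-0.12],
  [[0.0042,0.0015,0],-0.12],
  [[0.0042,0.0015,0],-0.12],
])

```text
time: 6.92
tool_pos: [0.5002, 0.3353, 0.0994]
tool_rot: [-3.138, 0.014, -2.943]
contact_force: [0.1, 0.1, -0.1]
opening: 0.0007
```

```bash
python3 st.py; python3 -c "
from h import *
snap('wrist','w4')"
```

```text
t6.92 [0.5002 0.3353 0.0994] [-3.1384  0.0144 -2.9428] x-0.0177 y0.0339 F [-0.17  0.08 -0.08] yaw-90 deg -258.6
```

View pics/w4.png

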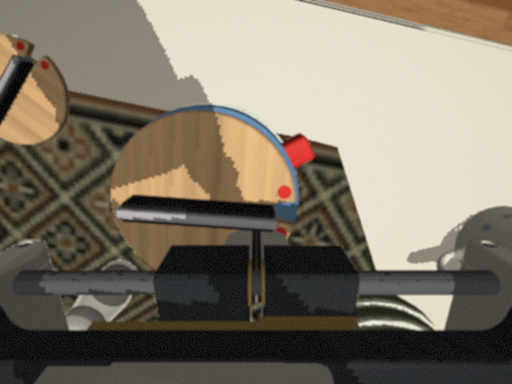

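carry_out([
  [[0.006,0.0015,0],-0.12],
  [[0.0045,0.0013,0],-0.12],
  [[0.0043,0.0013,0],-0.1],
  [[0.0,0,0],0],
])

```text
time: 7.48
tool_pos: [0.4852, 0.336, 0.0995]
tool_rot: [-3.134, 0.015, -2.596]
contact_force: [0.6, -0.1, 0.4]
opening: 0.0005
```

```bash
python3 st.py; python3 -c "
from h import *
s,c,im=snap('wrist','w5')
print(*lidmeas(im,c,210,200,110),sep='\n')
cv2.imwrite('pics/w5z.png',cv2.resize(im[80:260,95:335],None,fx=3.2,fy=3.2,interpolation=cv2.INTER_CUBIC))"
```

```text
t7.47 [0.4852 0.336  0.0995] [-3.1344  0.015  -2.5956] x-0.0158 y0.0343 F [-0.51 -0.39  0.4 ] yaw-90 deg -238.7
(np.int32(569), (np.float64(307.8), np.float64(184.4)), array([0.4375, 0.3458, 0.092 ]))
(np.int32(131), (np.float64(282.4), np.float64(190.0)), array([0.4488, 0.3342, 0.092 ]))
(np.int32(67), (np.float64(281.3), np.float64(229.8)), array([0.4726, 0.3488, 0.092 ]))
```

View pics/w5z.png

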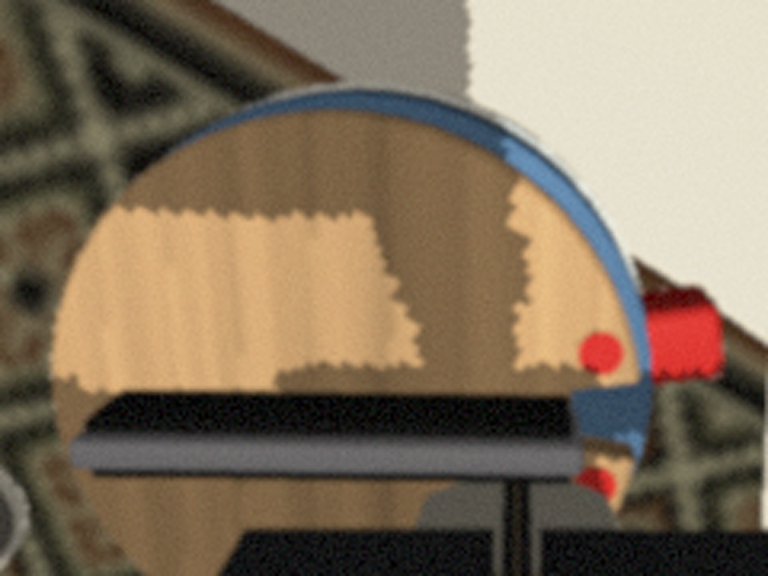

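carry_out([
  [[0.0026,0.0009,0],-0.07],
  [[0.0024,0.0009,0],-0.065],
  [[0.0,0,0],0],
])

```text
time: 7.9
tool_pos: [0.4813, 0.3352, 0.0997]
tool_rot: [-3.133, 0.016, -2.467]
contact_force: [-0.6, 0.7, 0.1]
opening: 0.0006
```

```bash
python3 st.py
```

```text
t7.90 [0.4813 0.3352 0.0997] [-3.1325  0.0158 -2.4674] x-0.0165 y0.0338 F [0.05 0.96 0.13] yaw-90 deg -231.4
```

carry_out([
  [[-0.01,0,0],0],
  [[-0.008,0,-0.01],0],
  [[-0.005,0,-0.03],0],
  [[0,0,-0.035],0],
  [[0,0,-0.01],0],
  [[0,0,0],0],
])

```text
time: 8.65
tool_pos: [0.5009, 0.3512, 0.1883]
tool_rot: [-3.132, 0.016, -2.475]
contact_force: [-0.9, 0.1, -0.7]
opening: 0.0004
```

```bash
python3 st.py; python3 -c "
from h import *
s,c,im=snap('wrist','w6')
print(*lidmeas(im,c,230,150,110),sep='\n')
cv2.imwrite('pics/w6z.png',cv2.resize(im[65:245,105:345],None,fx=3.2,fy=3.2,interpolation=cv2.INTER_CUBIC))"
```

```text
t8.65 [0.5009 0.3512 0.1883] [-3.1324  0.0164 -2.475 ] x-0.0415 y0.0343 F [ 0.62  0.6  -0.66] yaw-90 deg -231.8
(np.int32(59), (np.float64(275.4), np.float64(132.8)), array([0.4452, 0.3297, 0.092 ]))
(np.int32(288), (np.float64(294.9), np.float64(143.4)), array([0.4415, 0.3498, 0.092 ]))
(np.int32(51), (np.float64(273.9), np.float64(164.1)), array([0.4685, 0.347 , 0.092 ]))
```

View pics/w6z.png

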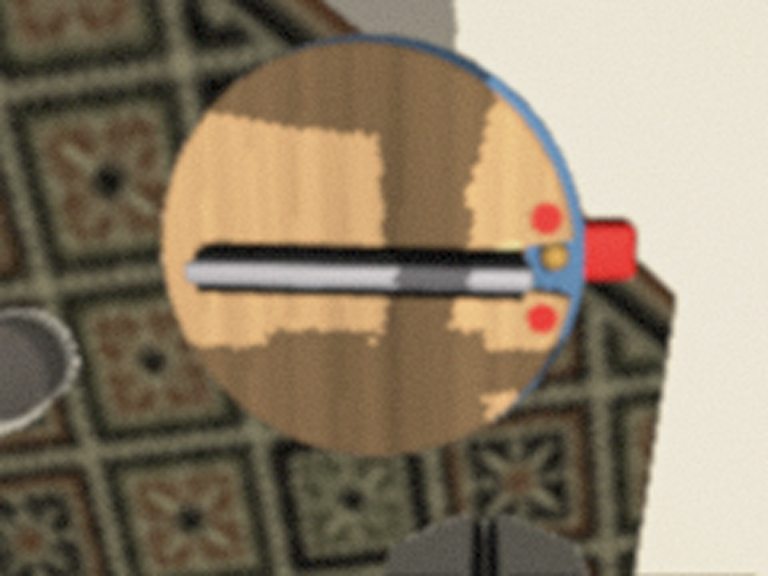

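```bash
python3 - <<'E'
from h import *
c=cam("wrist"); z=lambda u,v:(105+u/3.2-.4,65+v/3.2-.4)
D1=ray(c,275.4,132.8,.092);D2=ray(c,273.9,164.1,.092)
e=(D1-D2)[:2]; yv=e/np.linalg.norm(e); xv=np.array([yv[1],-yv[0]])
a=ray(c,*z(186,271),.112); b=ray(c,*z(533,280),.112)
print("C bar",(a+b)/2,"len",np.linalg.norm(a-b),"bar ang",np.degrees(np.arctan2(b[1]-a[1],b[0]-a[0])),"dots ang",np.degrees(np.arctan2(xv[1],xv[0])),np.linalg.norm(e))
M=(D1+D2)[:2]/2; C=((a+b)/2)[:2]
P=ray(c,*z(555,257),.080)[:2]
for n,X in(("dotmid",M),("pin",P)):
  for cc in (C,C0): d=X-cc; print(n,X,np.hypot(*d),np.degrees(np.arctan2(d[1],d[0])))
print("pin lateral from dot midline",(P-M)@yv,(P-M)@xv)
for zz in(.065,.07):
  for p in [(637,250),(610,222+28)]:
    bo=ray(c,*z(*p),zz)[:2]
    for cc in (C,C0): d=bo-cc; print("boss",zz,bo,np.hypot(*d),np.degrees(np.arctan2(d[1],d[0])))
E
```

```text
C bar [0.48627811 0.29735574 0.112     ] len 0.0926733223542413 bar ang 126.67315188099795 dots ang 126.59120129546666 0.02898854450283523
dotmid [0.45656231 0.33810035] 0.05042967633426788 126.10397399926003
dotmid [0.45656231 0.33810035] 0.05150805201481007 129.75207830875664
pin [0.45288925 0.34017515] 0.05429841381654114 127.94568551147313
pin [0.45288925 0.34017515] 0.055472200726083956 131.29863387763396
pin lateral from dot midline 0.0017123410112748997 0.003855388953102278
boss 0.065 [0.43637054 0.36150622] 0.08127760619321776 127.88208292177718
boss 0.065 [0.43637054 0.36150622] 0.08241676354013064 130.1389767161671
boss 0.065 [0.44165052 0.35478461] 0.07273029835791886 127.85054407472978
boss 0.065 [0.44165052 0.35478461] 0.07387509359035963 130.36900550260762
boss 0.07 [0.43627639 0.36039357] 0.08046079306921608 128.42151814737016
boss 0.07 [0.43627639 0.36039357] 0.08163066739628679 130.69294513767804
boss 0.07 [0.4414619  0.35379222] 0.07206641415871508 128.45309283909782
boss 0.07 [0.4414619  0.35379222] 0.07324539378110888 130.98424029277857
```

carry_out([
  [[0,0,0.03],0],
  [[0,0,0.03],0],
  [[0,0,0.02],0],
  [[0.01,0,0.005],0],
  [[0.006,0,0.001],0],
  [[0,0,0],0],
])

```text
time: 9.45
tool_pos: [0.4866, 0.3395, 0.092]
tool_rot: [-3.134, 0.006, -2.477]
contact_force: [-0.3, -0.5, 4.6]
opening: 0.0004
```

```bash
python3 st.py
```

```text
t9.45 [0.4866 0.3395 0.092 ] [-3.1345  0.0056 -2.4765] x-0.0230 y0.0341 F [ 0.59 -0.19  4.63] yaw-90 deg -231.9
```

The tip came down 5 mm further than intended and is resting on the disc with 4.6 N. I'll lift it off before pushing.

carry_out([
  [[0,0,-0.006],0],
  [[0,0,-0.001],0],
  [[0,0,0],0],
])

```text
time: 9.82
tool_pos: [0.4868, 0.3398, 0.1]
tool_rot: [-3.134, 0.006, -2.477]
contact_force: [0.7, -0.2, 0.6]
opening: 0.0005
```

```bash
python3 st.py; python3 -c "
from h import *
s,c,im=snap('wrist','w7'); print(*lidmeas(im,c,230,190,120),sep='\n')
cv2.imwrite('pics/w7z.png',cv2.resize(im[80:260,105:345],None,fx=3.2,fy=3.2,interpolation=cv2.INTER_CUBIC))"
```

```text
t9.82 [0.4868 0.3398 0.1   ] [-3.1344  0.0062 -2.4766] x-0.0234 y0.0341 F [-0.41 -0.62  0.61] yaw-90 deg -231.9
(np.int32(139), (np.float64(283.0), np.float64(179.1)), array([0.4453, 0.3297, 0.092 ]))
(np.int32(570), (np.float64(309.7), np.float64(186.3)), array([0.4386, 0.3459, 0.092 ]))
(np.int32(115), (np.float64(280.8), np.float64(221.5)), array([0.4685, 0.347 , 0.092 ]))
```

View pics/w7z.png

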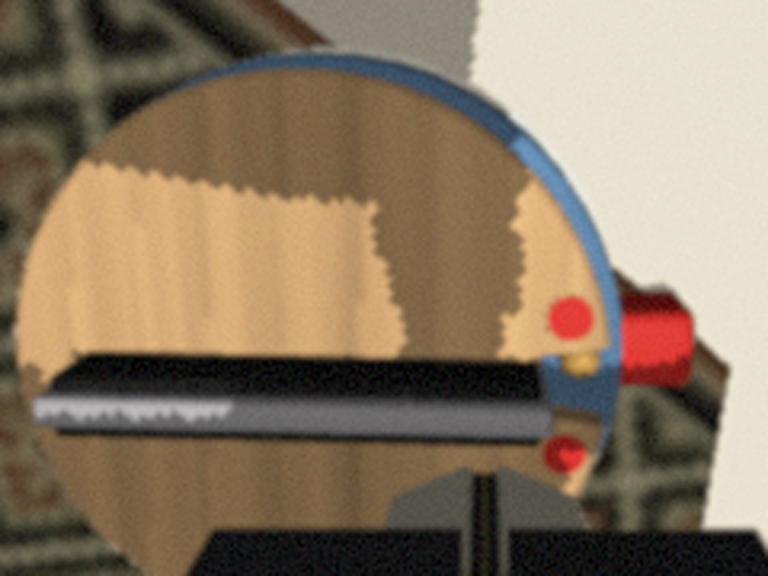

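The dots match the earlier measurement to 0.1 mm, so the lid is still raised and level. The pin shows at (580,362) in the crop, slightly to the +y side of the notch. I'll nudge it on.

carry_out([
  [[0.005,0,0],0],
  [[0.002,0,0],0],
  [[0.001,0,0],0],
  [[0,0,0],0],
])

```text
time: 10.38
tool_pos: [0.48, 0.3346, 0.0998]
tool_rot: [-3.135, 0.006, -2.477]
contact_force: [-0.5, -0.0, -1.3]
opening: 0.0002
```

```bash
python3 st.py; python3 -c "
from h import *
s,c,im=snap('wrist','w8'); print(*lidmeas(im,c,230,190,120),sep='\n')"
```

```text
t10.38 [0.48   0.3346 0.0998] [-3.1345  0.0064 -2.4766] x-0.0148 y0.0343 F [ 0.44  0.29 -1.33] yaw-90 deg -231.9
(np.int32(558), (np.float64(308.6), np.float64(197.3)), array([0.4376, 0.3449, 0.092 ]))
(np.int32(128), (np.float64(282.1), np.float64(190.5)), array([0.4446, 0.3288, 0.092 ]))
(np.int32(63), (np.float64(281.8), np.float64(230.4)), array([0.4662, 0.3464, 0.092 ]))
```

carry_out([
  [[-0.01,0,0],0],
  [[-0.008,0,-0.01],0],
  [[-0.005,0,-0.03],0],
  [[0,0,-0.035],0],
  [[0,0,-0.01],0],
  [[0,0,0],0],
])

```text
time: 11.18
tool_pos: [0.4999, 0.3508, 0.1882]
tool_rot: [-3.134, 0.007, -2.477]
contact_force: [-1.0, -0.3, 0.2]
opening: 0.0001
```

```bash
python3 st.py; python3 -c "
from h import *
s,c,im=snap('wrist','w9')
print(*lidmeas(im,c,230,150,110),sep='\n')
cv2.imwrite('pics/w9z.png',cv2.resize(im[65:245,105:345],None,fx=3.2,fy=3.2,interpolation=cv2.INTER_CUBIC))"
```

```text
t11.18 [0.4999 0.3508 0.1882] [-3.1343  0.0066 -2.4766] x-0.0405 y0.0347 F [0.99 0.41 0.15] yaw-90 deg -231.9
(np.int32(59), (np.float64(274.2), np.float64(133.4)), array([0.4445, 0.3285, 0.092 ]))
(np.int32(276), (np.float64(294.3), np.float64(145.5)), array([0.4416, 0.3501, 0.092 ]))
(np.int32(52), (np.float64(273.7), np.float64(164.7)), array([0.4673, 0.3465, 0.092 ]))
```

View pics/w9z.png

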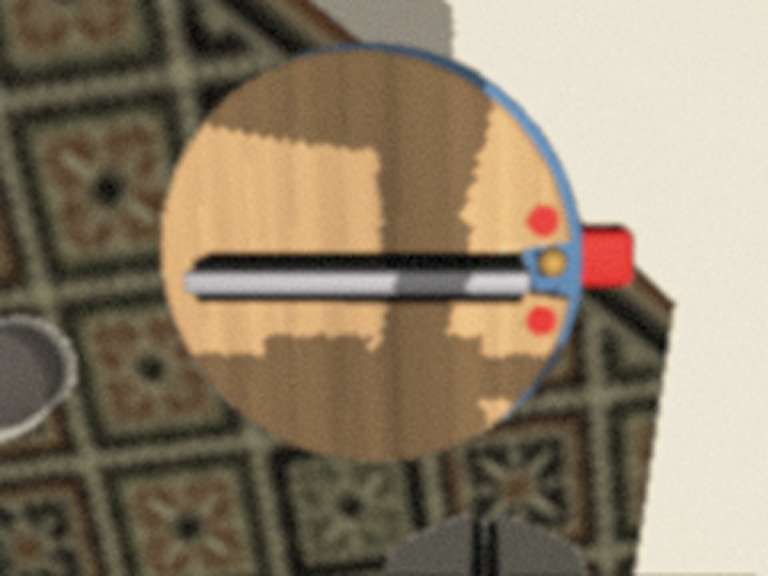

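```bash
python3 - <<'E'
from h import *
c=cam("wrist"); z=lambda u,v:(105+u/3.2-.4,65+v/3.2-.4)
D1=ray(c,274.2,133.4,.092);D2=ray(c,273.7,164.7,.092)
e=(D1-D2)[:2]; yv=e/np.linalg.norm(e); xv=np.array([yv[1],-yv[0]]); M=(D1+D2)[:2]/2
a=ray(c,*z(185,281),.112); b=ray(c,*z(531,283),.112)
C=(a+b)/2; P=ray(c,*z(553,262),.080)[:2]
print("C",C,"bar ang",np.degrees(np.arctan2(b[1]-a[1],b[0]-a[0])),"dots",np.degrees(np.arctan2(xv[1],xv[0])),"pin lat",(P-M)@yv,"C lat",(C[:2]-M)@yv)
d=P-C[:2];print("pin ang",np.degrees(np.arctan2(d[1],d[0])),np.hypot(*d))
s=monitor.observe(); y=s["tool_rot"][2]; ex=np.array([np.cos(y),np.sin(y)]);ey=np.array([np.sin(y),-np.cos(y)])
# bar centre from disc? tool offset
for cc in (C[:2],np.array([.4875,.298])): g=cc-s["tool_pos"][:2]; print("to centre in tool",g@ex,g@ey)
E
```

```text
C [0.48631527 0.29736045 0.112     ] bar ang 127.72944430215436 dots 128.25085625012534 pin lat 0.0007551194507621384 C lat 0.0005836514569597434
pin ang 128.43151101129357 0.05438222929305762
to centre in tool 0.04349125754020274 -0.03369360676235576
to centre in tool 0.04216434474233783 -0.03392148136691265
```

The lid is at about 128.0° and the pin at 128.4°, which is within 0.5 mm at the notch. Next I'll move over the bar's middle.

carry_out([
  [[0.021,-0.017,0],0],
  [[0.019,-0.015,0],0],
  [[0,0,0],0],
  [[0,0,0.025],0],
  [[0,0,0.015],0],
  [[0,0,0],0],
])

```text
time: 11.98
tool_pos: [0.486, 0.3002, 0.1402]
tool_rot: [-3.137, -0.003, -2.476]
contact_force: [0.2, 0.2, -0.1]
opening: 0.0004
```

```bash
sed -i 's/C0=.*/C0=np.array([.4867,.2976])/' h.py; python3 st.py
```

```text
t11.97 [0.486  0.3002 0.1402] [-3.1373e+00 -2.9000e-03 -2.4761e+00] x-0.0010 y0.0025 F [-0.25  0.04 -0.12] yaw-90 deg -231.9
```

carry_out([
  [[0.001,-0.0025,0.01],0],
  [[0,0,0.007],0],
  [[0,0,0],0],
])

```text
time: 12.35
tool_pos: [0.4874, 0.2981, 0.1228]
tool_rot: [-3.137, -0.001, -2.476]
contact_force: [0.6, -1.1, -0.7]
opening: 0.0002
```

```bash
python3 st.py; python3 -c "
from h import *
s,c,im=snap('wrist','w10')
cv2.imwrite('pics/w10.png',im)
s,c,im=snap('side','s1'); cv2.imwrite('pics/s1z.png',cv2.resize(im[130:250,160:300],None,fx=4.8,fy=4.8,interpolation=cv2.INTER_CUBIC))"
```

```text
t12.35 [0.4874 0.2981 0.1228] [-3.1371e+00 -1.4000e-03 -2.4755e+00] x-0.0009 y-0.0000 F [ 0.23 -1.24 -0.68] yaw-90 deg -231.8
```

View pics/w10.png

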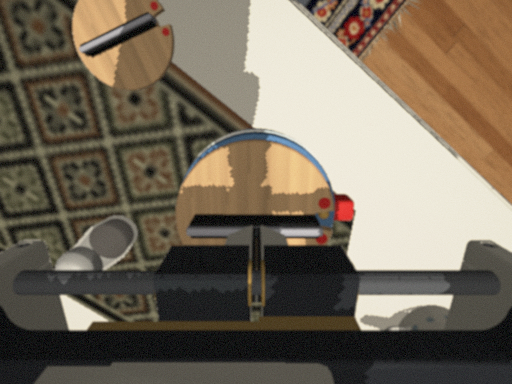

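View pics/s1z.png

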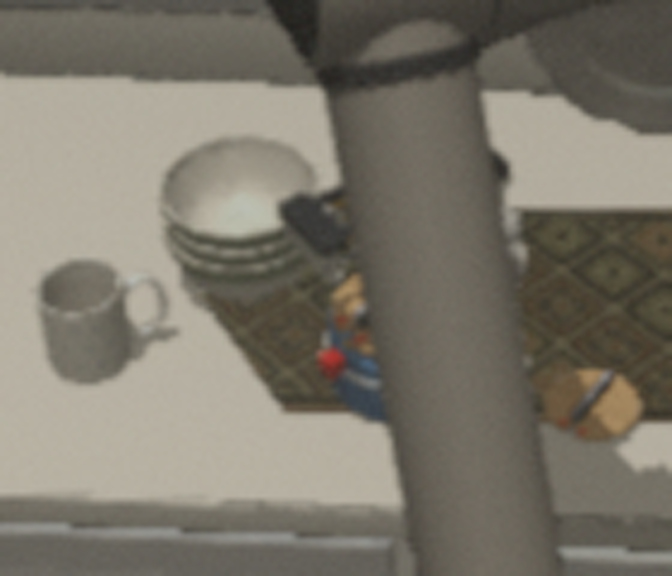

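carry_out([
  [[0.001,0,0.005],0],
  [[0,0,0.003],0],
  [[0,0,0.002],0],
  [[0,0,0.002],0],
])

```text
time: 12.95
tool_pos: [0.4873, 0.2977, 0.1117]
tool_rot: [-3.136, 0.001, -2.476]
contact_force: [-1.8, -0.4, 5.9]
opening: 0.0003
```

```bash
python3 st.py
```

```text
t12.95 [0.4873 0.2977 0.1117] [-3.1364e+00  1.4000e-03 -2.4755e+00] x-0.0006 y-0.0003 F [1.65 0.82 5.85] yaw-90 deg -231.8
```

Contact is at z = 0.1117 m, as expected, with 5.9 N. Now I'll press down.

carry_out([
  [[0,0,0.002],0],
  [[0,0,0.002],0],
  [[0,0,0.002],0],
  [[0,0,0.002],0],
])

```text
time: 13.45
tool_pos: [0.4874, 0.2978, 0.1062]
tool_rot: [-3.136, 0.003, -2.475]
contact_force: [-2.1, -0.6, 5.3]
opening: 0.0004
```

```bash
python3 st.py
```

```text
t13.45 [0.4874 0.2978 0.1062] [-3.1358e+00  3.1000e-03 -2.4753e+00] x-0.0007 y-0.0003 F [1.98 0.85 5.31] yaw-90 deg -231.8
```

carry_out([
  [[0,0,0.002],0],
  [[0,0,0.002],0],
  [[0,0,0.002],0],
  [[0,0,0.002],0],
])

```text
time: 13.95
tool_pos: [0.4875, 0.2978, 0.104]
tool_rot: [-3.135, 0.006, -2.475]
contact_force: [-6.6, -2.3, 17.0]
opening: 0.0009
```

```bash
python3 st.py
```

```text
t13.95 [0.4875 0.2978 0.104 ] [-3.1345  0.006  -2.4748] x-0.0008 y-0.0003 F [ 6.59  2.23 16.97] yaw-90 deg -231.8
```

It bottomed at z = 0.104 m (the home height) with 17 N. I'll retreat straight up, then step back to look.

carry_out([
  [[0,0,-0.005],0],
  [[0,0,-0.02],0],
  [[0,0,-0.03],0],
  [[-0.02,0,-0.03],0],
  [[-0.02,0.017,0],0],
  [[0,0.015,0],0],
  [[0,0,0],0],
])

```text
time: 14.82
tool_pos: [0.498, 0.3487, 0.1915]
tool_rot: [-3.135, 0.005, -2.475]
contact_force: [0.7, 0.4, -0.2]
opening: 0.0004
```

```bash
python3 st.py; python3 -c "
from h import *
s,c,im=snap('wrist','w11')
print(*lidmeas(im,c,230,150,110,zl=.075),sep='\n')
cv2.imwrite('pics/w11z.png',cv2.resize(im[65:245,105:345],None,fx=3.2,fy=3.2,interpolation=cv2.INTER_CUBIC))"
```

```text
t14.82 [0.498  0.3487 0.1915] [-3.1346  0.0053 -2.4752] x-0.0405 y0.0332 F [-0.81 -0.14 -0.22] yaw-90 deg -231.8
(np.int32(53), (np.float64(274.2), np.float64(135.5)), array([0.4446, 0.3288, 0.084 ]))
(np.int32(250), (np.float64(294.6), np.float64(147.6)), array([0.4413, 0.3515, 0.084 ]))
(np.int32(49), (np.float64(273.4), np.float64(165.3)), array([0.4675, 0.3465, 0.084 ]))
```

View pics/w11z.png

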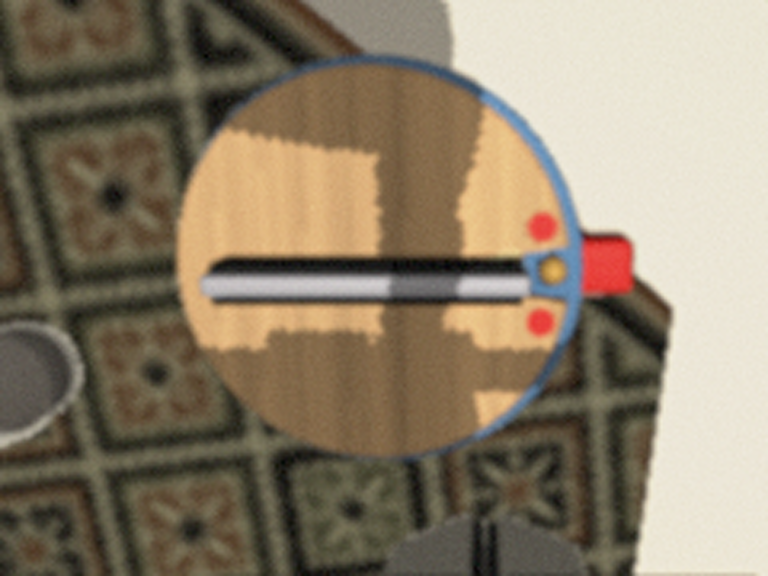

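The pin sits centred between the dots at (553,270) and a ring of rim shows all round. One last check for levelness, then hand in.

```bash
python3 - <<'E'
from h import *
c=cam("wrist"); z=lambda u,v:(105+u/3.2-.4,65+v/3.2-.4)
for h in(.104,.112):
  a=ray(c,*z(202,285),h); b=ray(c,*z(530,289),h); print(h,(a+b)/2,"len",np.linalg.norm(a-b),np.degrees(np.arctan2(b[1]-a[1],b[0]-a[0])))
P=np.array([ray(c,*z(*p),.084)[:2] for p in [(178,250),(230,120),(375,65),(480,100),(385,458),(250,410),(480,430)]])
A=np.c_[2*P,np.ones(len(P))]; x=np.linalg.lstsq(A,(P**2).sum(1),rcond=None)[0]; r=np.sqrt(x[2]+x[:2]@x[:2])
print("disc",x[:2],r,np.round(np.hypot(*(P-x[:2]).T)-r,4))
order.hand_in()
E
```

```text
0.104 [0.48736893 0.29727672 0.104     ] len 0.09249536913418652 127.40900378339414
0.112 [0.48550021 0.29727702 0.112     ] len 0.08947450813133147 127.40900378339417
disc [0.48758451 0.29700376] 0.05955130069750506 [-0.0004  0.0002 -0.0001  0.0001  0.0001  0.0003 -0.0002]
the job is handed in; nothing more can be done
```

The crock is closed and the job is handed in; it took about 15 s of the 64 s allowed. With the closed fingertips against one side of the bar, I turned the lid about 154° anticlockwise. I then pressed straight down on the middle of the bar.

**Last checks:**
- **Alignment:** before pressing, the lid stood at about 128.0° and the pin at 128.4°, about 0.5 mm apart at the notch. Afterwards the pin shows in the middle of the notch.
- **Fully home:** the press stopped at a tip height of 104 mm with 17 N, which is the home height. The seal gave way at about 6 N.
- **Flat:** at the home height the disc measures 59.6 mm in radius (60 given) and the bar 92.5 mm long (94 given). The dots sit in the same place as before, so the lid reads level on the rim.

**Disagreements and faults:**
- **Centre position:** estimates of the crock's centre from different views differed by 2–3 mm, so I based the final alignment on the pin seen through the notch.
- **Touch on the lid:** when re-approaching for the last nudge, the fingertip came down too far and rested on the disc with 4.6 N. I lifted it off, and the next picture showed the lid unmoved and still raised.
- **Other objects:** I brought nothing near them, but I did not measure their positions afterwards.

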